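# Dispense clay moisture balls into a storage box

### The arm

A 6-joint arm with a two-finger parallel gripper is mounted at the origin on the work surface. World frame = base frame: x ahead of the robot, y to its left, z up, the work surface at z = 0. Lengths are in m, angles in rad, forces in N, time in s.
With the tool pointing down it reaches from about 0.225 to 0.875 m from the base axis. Payload 3.4 kg.
Tool frame: the origin (TCP) lies at the very end of the fingers, on their centre line; the grasp point (between the pads) lies 19 mm behind it; z points along the fingers, y is the direction in which the jaws open and shut (so a half turn about z gives the same grasp; the last joint's range is limited). The gripper opens to 85 mm and grips with 20 to 120 N. Pads are 22 mm wide; open, the fingers measure 114 mm over their backs; the gripper's body (76 mm by 85 mm) begins 54 mm behind the grasp point. The pads swing forward as they close: fully open they stand 13 mm farther back than shut.
Start: joints at [-1.233, 0.276, 1.505, -0, 1.361, -0.121], TCP at [0.255, -0.516, 0.231] pointing down, gripper open.
Joint ranges: [-2.89, 2.89], [-0.75, 2.08], [0.22, 2.7], [-1.18, 4.32], [0.11, 2.71], [-2.7, 2.7]. Speed limits (rad/s): [2.57, 2.57, 3.14, 3.14, 3.14, 3.14].

### API

Orientations are given as a unit quaternion [w, x, y, z].
In Python, from rig import get_state, get_image, camera_model, sign_off gives the robot as it stands. The module is installed in compiled form; this text tells all that it offers.
- The arm moves only by the tool drive_tool, never from a script. Its argument "motion" is text: rows parted by semicolons, each of 7 numbers parted by spaces: the turn, a rotation vector about the tool's x, y, z in degrees, then the shift along the tool's x, y, z in m, then the opening in per cent of the stroke, from 0 (shut) to 100 (fully open). In form: wx wy wz tx ty tz hand; .... A call has 1 to 12 rows; each row shifts and turns the pose as measured when the row begins, along the tool's axes as they then stand; what a row does not reach is not made up. A row lasts 1/8 s, in which the tool goes at most 62.5 mm and 10.7 degrees, less where a joint would pass 70% of its speed; a pose out of reach is approached as far as the arm can. A call is refused whole if a number of a shift passes 0.0625 or a number of a turn 10.7, either way. A call with a gripper value outside its range is refused whole. The fingers move at their own pace and stop on an object; "newtons" is the grip in N (left out, the last holds). Time passes only in rows, so rows that do not move let the fingers close. It gives the time, the measured TCP pose, the force and the opening at its end, in the units of the state.
- get_state(): the state, without advancing time (a new reading comes with each control period).
- get_image(name): name is "scene" or "top" or "wrist"; returns (picture, depth): 420x560x3 uint8, red, green, blue; 420x560 float32, m along the optical axis (not along the pixel's ray), 0 where there is no reading.
- camera_model(name): a dict with "camera_matrix" (3x3 intrinsics, pixels), "cam_to_world" (4x4, takes a point from camera to world coordinates); the wrist camera has in their place "T_tool_cam" (4x4, takes a point from camera to tool coordinates, whose origin is the TCP and whose axes are the flange's). Camera axes: x right, y up, looking along -z (the intrinsics and any distortion apply to the point x, -y, -z); pixel columns grow to the right and rows downward; lengths in m; the calibration is good to about 2 mm. A picture is of the moment at which its call begins: read the wrist's pose just before it. camera_model takes no time and is no camera call.
- sign_off(): hands the job in, once; it reports no verdict.
The state is a dict: "clock": time; "qpos": joint angles; "qd": joint speeds; "effort": joint torques, N m; "position": TCP position; "ee_rot": TCP orientation; "contact_force": force on the tool from outside, world axes, zero at the start; "moment": the same for the moment, N m; "width": finger opening in m.
Only numpy, scipy, OpenCV 4.12 (cv2) and the standard library are available. Lean on these libraries where they do the work, as an engineer would, in place of code of your own. Each camera call takes 0.05 s, during which the arm holds its last target.

### The job

Turn the dial on the jar's lid so that its largest opening lies over the lid's outlet, then swing the tipping handle all the way over and keep the jar tipped until all five clay balls have run out into the open cardboard box beside it. Let the jar come back upright, with the dial still at the largest opening, and leave the box and everything else on the table where they stand.

Things in the scene. Friction and masses are not known exactly. Their poses are not given: they have to be found in the camera images.
- stand: Fixed stand: dark base plate 150 x 140 x 12 mm, two grey uprights (outer faces at x = +-66 mm, 170 mm high) holding the clear jar between them. Origin: on the table, straight below the upright jar's axis. Axes: z up; +y the side to which the jar tips and where the box stands; -x (roughly towards the robot) the side of the tipping handle.
- pivot (a point): Centre of the jar's tipping axle, 160 mm above the table, fixed in the stand. The axle runs along the stand's x. The jar is 86 mm across and reaches from 46 mm below the axle to its black lid (98 mm across) 61 mm above it.
- jar (a joint): Tipping angle of the jar about the axle, rad. 0 = upright, at a stop; grows as the lid goes over to the stand's +y side; end stop at 2.0, the lid then facing 25 degrees below level over the box. A weak damped spring rights it by itself within a few seconds when let go; tipping takes about 0.1 to 0.3 N m.
- handle (a point): Middle of the tipping handle on the jar: a black roller 14 mm thick, 70 mm long along the stand's x, spinning freely on its pin, 122 mm from the pivot to -x, on an arm of 80 mm radius. Jar upright: 67 mm to -y of the axle, 43 mm above it. Pushed level to +y it goes over the top (80 mm above the axle) to 69 mm on the +y side, 41 mm above the axle: fully tipped.
- dial (a joint): Angle of the round metal dial plate on the lid about the jar's axis, rad, growing anticlockwise seen from above (jar upright). 0 = largest opening exactly over the outlet, 1.31 = medium opening, 2.27 = small one; shut between. Only the largest lets the balls out. Stops at -0.5 and 2.6. Light friction (0.035 N m); it stays where it is left.
- opening (a point): Middle of the dial's largest opening, at the plate's top face, 25 mm from the jar's axis. The plate is 96 mm across, 4 mm thick, its top 65.5 mm above the axle (jar upright), with a hub 18 mm across standing 3 mm higher. Its openings are sectors between radii 8 and 40 mm: 70, 26 and 13 degrees wide.
- outlet (a point): Middle of the only outlet of the lid, just under the dial, 25 mm from the jar's axis on the stand's +y side; a sector 70 degrees wide between radii 8 and 40 mm. The largest opening belongs over it.
- lug (a point): Top middle of the dial's thumb lug: an upright tab 8 mm thick (around the dial), 16 mm long (radially), 29 mm high above the plate, centred 39 mm from the jar's axis, straight opposite the largest opening. At dial 0 it is on the stand's -y side, in line with a small black rib on the lid's rim. A fingertip can push it round from above.
- box: Open brown cardboard box, loose, about 0.45 kg, 160 (x) x 200 (y) x 50 mm high, walls and floor 4 to 5 mm, lined with white paper. Origin: centre of its underside. It stands already where the tipped lid pours, with its axes nearly parallel to the stand's.
- ball0_center (a point): Centre of one of the five fired-clay balls, 20 mm across, 10 to 17 g, at the start inside the clear jar.
- ball1_center (a point): Centre of one of the five fired-clay balls, 20 mm across, 10 to 17 g, at the start inside the clear jar.
- ball2_center (a point): Centre of one of the five fired-clay balls, 20 mm across, 10 to 17 g, at the start inside the clear jar.
- ball3_center (a point): Centre of one of the five fired-clay balls, 20 mm across, 10 to 17 g, at the start inside the clear jar.
- ball4_center (a point): Centre of one of the five fired-clay balls, 20 mm across, 10 to 17 g, at the start inside the clear jar.
- bowl: Bystander: small open lacquer bowl, rim 116 mm across, 50 mm high, about 0.15 m beyond the stand (its +x side). Origin: centre of its underside.
- tape: Bystander: roll of brown tape lying flat, 100 mm across, 24 mm high, on the side of the stand away from the box. Origin: centre of its underside.
- saucer: Bystander: black flat dish, 120 mm across, 18 mm high, beyond the box (its +x side). Origin: centre of its underside.
- helmet: Bystander: white hard hat lying on the table, 270 mm across, 145 mm high, far on the left. Origin: centre of its underside.
- brush: Bystander: hand brush lying on the right of the table. Origin: middle of its length.
- cup: Bystander: white cup, 74 mm across, 75 mm high, at the back left. Origin: centre of its underside.
- smallbox: Bystander: small dark blue carton 80 x 80 x 60 mm, at the back right. Origin: centre of its underside.

How it is judged:
By the outcome, as a careful person would: the job done as asked, in the order asked, and still so for the second after the job is handed in, with the robot touching nothing.
It also fails if it takes over 54 s, if anything falls off the work surface, if the arm or the gripper's body presses on something with over 40 N, if the wrist force passes 120 N, or if a joint passes its speed limit or range.

## Working session

There is one attempt and no reset: what is moved stays moved. The work goes in short steps, Python scripts to look and compute and a tool call to move; the robot and the scene stay as the last step left them, time stands still between calls to the robot, and variables do not carry over. Pictures are saved under pics/ and viewed, and the job is handed in when it is done.

Besides the shell and the picture viewer there is one more tool, called after "Emit:" in YAML: its name, and indented under it one key for each argument. drive_tool: Moves the arm, as the interface text tells. Its arguments: {"type":"object","properties":{"motion":{"type":"string"},"newtons":{"type":"number"}},"required":["motion"]}

```bash
mkdir -p pics
python3 - <<'E'
from rig import *
import cv2,numpy as np
print(get_state())
for n in("scene","top"):
    p,d=get_image(n); cv2.imwrite(f"pics/{n}0.png",p[:,:,::-1]); np.save(f"pics/{n}0d.npy",d)
    print(n,camera_model(n))
print(camera_model("wrist"))
E
```

```text
{'clock': 0.0, 'qpos': array([-1.23296858e+00,  2.76586994e-01,  1.50613662e+00,  4.21633511e-06,
        1.36068110e+00, -1.21053713e-01]), 'qd': array([ 2.02247738e-03,  1.61499506e-03,  9.19668610e-04, -1.62618591e-04,
       -1.46300531e-03,  5.19163126e-05]), 'effort': array([-1.96439418e-03, -4.16777444e+01, -2.45806396e+01, -1.35016335e-04,
        1.09456366e-02,  9.92377807e-06]), 'position': array([ 0.25448751, -0.51503257,  0.23044287]), 'ee_rot': array([-9.00936967e-04,  9.73793445e-01,  2.27432420e-01, -9.59604914e-05]), 'contact_force': array([-0.06654448,  0.40192682,  0.48620862]), 'moment': array([-0.00122253,  0.00612032,  0.01583913]), 'width': 0.08571863255389134}
scene {'camera_matrix': array([[446.20809239,   0.        , 279.20567664],
       [  0.        , 446.20809239, 201.02998946],
       [  0.        ,   0.        ,   1.        ]]), 'cam_to_world': array([[-0.50182245, -0.50666567,  0.70104503,  1.72671721],
       [ 0.86489391, -0.28312542,  0.41448585,  0.67883133],
       [-0.01152208,  0.81432788,  0.58029074,  1.09251479],
       [ 0.        ,  0.     
[... 301 characters left out ...]
968645, -0.01502535,  0.02003103,  0.01585233],
       [ 0.0192971 ,  0.0474958 ,  0.99868502,  1.59070516],
       [ 0.        ,  0.        ,  0.        ,  1.        ]])}
{'camera_matrix': array([[376.36638992,   0.        , 272.97058099],
       [  0.        , 376.36638992, 201.74848721],
       [  0.        ,   0.        ,   1.        ]]), 'T_tool_cam': array([[ 2.04657719e-05,  9.55786173e-01,  2.94062562e-01,
         7.55874634e-02],
       [ 9.99999984e-01,  3.33710442e-05, -1.78061953e-04,
         4.06724723e-04],
       [-1.80002327e-04,  2.94062561e-01, -9.55786157e-01,
        -1.43159459e-01],
       [ 0.00000000e+00,  0.00000000e+00,  0.00000000e+00,
         1.00000000e+00]])}
```

View pics/scene0.png

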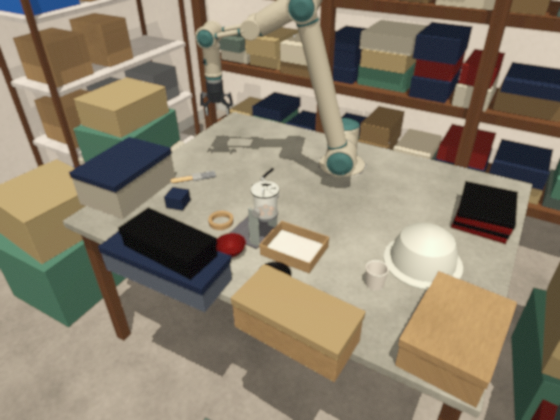

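View pics/top0.png

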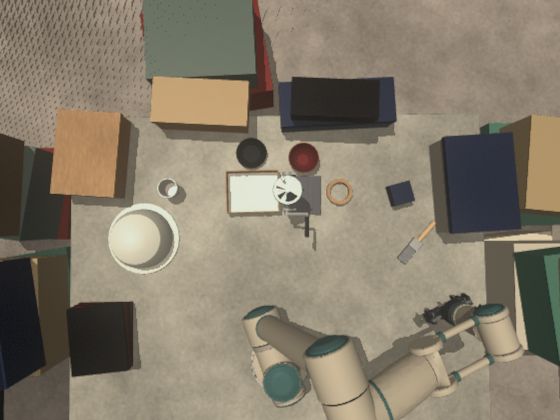

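Run:
```python
import cv2
a=cv2.imread('pics/top0.png')[130:300,230:430]
cv2.imwrite('pics/topz.png',cv2.resize(a,None,fx=3.5,fy=3.5,interpolation=cv2.INTER_CUBIC))
a=cv2.imread('pics/scene0.png')[130:330,170:370]
cv2.imwrite('pics/scz.png',cv2.resize(a,None,fx=3,fy=3,interpolation=cv2.INTER_CUBIC))
```

```text
(no output)
```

View pics/topz.png

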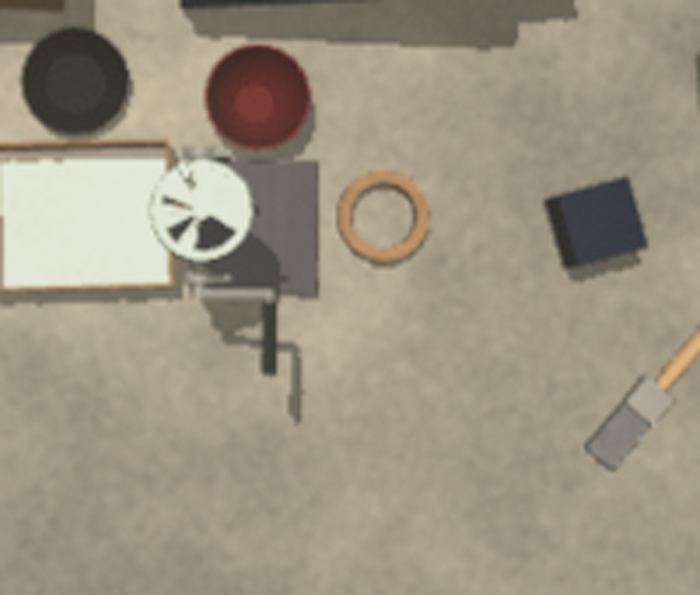

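View pics/scz.png

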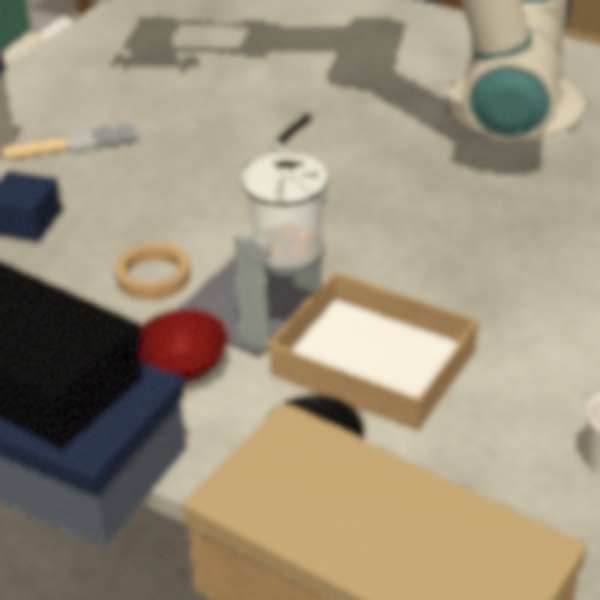

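The top view shows the dial's white plate at about pixel (287,190). Its largest (dark) opening lies toward the lower right at about (291,196), and the lug is at the upper left. The roller is at about (307,226) and the box at (253,193). I'll measure these next.

```bash
cat > h.py <<'E'
import numpy as np,cv2
from rig import *
def ray(name,uv,z,T=None):
    c=camera_model(name);K=c["camera_matrix"]
    T=c["cam_to_world"] if T is None else T
    uv=np.atleast_2d(uv).astype(float)
    d=np.c_[(uv[:,0]-K[0,2])/K[0,0],-(uv[:,1]-K[1,2])/K[1,1],-np.ones(len(uv))]@T[:3,:3].T
    o=T[:3,3]
    return o+d*((z-o[2])/d[:,2])[:,None]
def wristT(s):
    w,x,y,z=s["ee_rot"]
    from scipy.spatial.transform import Rotation as R
    M=np.eye(4);M[:3,:3]=R.from_quat([x,y,z,w]).as_matrix();M[:3,3]=s["position"]
    return M@camera_model("wrist")["T_tool_cam"]
def blobs(m,amin=20):
    cs,_=cv2.findContours(m.astype(np.uint8),cv2.RETR_EXTERNAL,cv2.CHAIN_APPROX_NONE)
    return [c for c in cs if cv2.contourArea(c)>amin]
E
python3 - <<'E'
from h import *
p=cv2.imread('pics/top0.png');hsv=cv2.cvtColor(p,cv2.COLOR_BGR2HSV)
roi=np.zeros(p.shape[:2],bool);roi[165:215,262:310]=1
w=(hsv[...,1]<40)&(hsv[...,2]>170)&roi
w[:, :272]=0
for c in blobs(w):
    h=cv2.convexHull(c);(u,v),r=cv2.minEnclosingCircle(h);print("white",u,v,r,cv2.contourArea(h),ray("top",(u,v),.2255),"rad",r/410*(1.59-.2255))
dk=(hsv[...,2]<95)
roi2=np.zeros_like(roi);roi2[172:206,272:304]=1
for c in blobs(dk&roi2,4):
    M=cv2.moments(c);q=(M['m10']/M['m00'],M['m01']/M['m00']);print("dark",q,cv2.contourArea(c),ray("top",q,.2255))
roi3=np.zeros_like(roi);roi3[212:242,300:314]=1
for c in blobs((hsv[...,2]<70)&roi3,4):
    r=cv2.minAreaRect(c);print("roller",r,ray("top",r[0],.203))
    print(ray("top",cv2.boxPoints(r),.203))
# base plate
print(hsv[190:198:4,300:330:3].tolist())
d=np.load('pics/top0d.npy');np.set_printoptions(precision=3,suppress=True,linewidth=200)
print(d[172:210:3,270:306:3])
E
```

```text
white 282.1428527832031 192.5 20.226999282836914 818.0 [[ 0.63026789 -0.00998707  0.2255    ]] rad 0.06731644029617309
dark (298.8063492063492, 202.16190476190476) 52.5 [[ 0.59715481 -0.06506304  0.2255    ]]
dark (280.5, 195.36666666666665) 5.0 [[ 0.62076152 -0.00435468  0.2255    ]]
dark (290.3895131086142, 196.19101123595505) 44.5 [[ 0.6175237  -0.03730985  0.2255    ]]
roller ((307.0, 226.0), (18.0, 2.0), 90.0) [[ 0.5172086 -0.092698   0.203    ]]
[[ 0.54769337 -0.08987896  0.203     ]
 [ 0.54758756 -0.09665965  0.203     ]
 [ 0.48678443 -0.09551144  0.203     ]
 [ 0.48689573 -0.08874497  0.203     ]]
[[[38, 18, 229], [17, 23, 76], [13, 21, 110], [17, 20, 112], [11, 19, 108], [10, 21, 110], [8, 19, 108], [21, 46, 162], [22, 46, 183], [15, 113, 169]], [[37, 21, 223], [11, 19, 110], [11, 19, 110], [10, 21, 111], [10, 21, 109], [11, 19, 109], [11, 19, 107], [22, 46, 160], [20, 47, 183], [15, 109, 162]]]
[[1.584 1.597 1.595 1.601 0.    1.422 1.422 1.603 1.594 1.598 1.551 1.549]
 [1.592 1.588 1.586 1.593 1.432 1.422 1.422 1.433 1.435 1.595 0.    1.603]
 [1.591 1.574 1.584 1.37  1.338 1.375 1.376 1.367 1.372 1.586 1.584 1.588]
 [1.591 1.594 1.364 1.371 1.341 1.368 1.373 1.37  1.37  1.377 1.591 1.582]
 [1.591 1.594 1.368 1.367 1.371 1.366 1.369 1.369 1.366 1.368 1.376 1.586]
 [1.585 1.37  1.424 1.467 1.367 1.369 1.372 1.37  1.366 1.366 1.371 1.582]
 [1.592 1.363 1.369 1.369 1.367 1.37  1.364 1.363 1.367 1.371 1.369 1.373]
 [1.586 1.363 1.366 1.361 1.465 1.369 1.377 1.379 1.37  1.37  1.363 1.583]
 [1.585 1.588 1.371 1.373 1.374 1.369 1.372 1.373 1.37  1.367 1.372 1.589]
 [1.585 1.586 1.367 1.364 1.37  1.362 1.369 1.366 1.373 1.367 1.586 1.58 ]
 [1.582 1.592 1.585 1.372 1.367 1.367 1.365 1.366 1.364 1.587 1.582 1.578]
 [1.586 1.585 1.578 1.593 1.589 1.428 1.43  1.58  1.584 1.586 1.578 1.583]
 [1.578 1.585 1.585 1.593 1.425 1.414 1.411 1.577 1.58  1.574 1.579 1.583]]
```

```bash
python3 - <<'E'
from h import *
np.set_printoptions(precision=4,suppress=True,linewidth=160)
d=np.load('pics/top0d.npy')
m=(d>1.33)&(d<1.39);m[:165]=0;m[215:]=0;m[:,:262]=0;m[:,312:]=0
for c in blobs(m):
    h=cv2.convexHull(c);e=cv2.fitEllipse(h);(u,v),r=cv2.minEnclosingCircle(h)
    print("plate",e,(u,v),r,ray("top",[e[0],(u,v)],.2255)[:,:2],"rad",(r+.5)/410*1.368)
l=(d>1.32)&(d<1.35)&m
ys,xs=np.where(l);print("lug",len(xs),xs.min(),xs.max(),ys.min(),ys.max(),ray("top",(xs.mean(),ys.mean()),.2545))
for lo,hi in((165,180),(200,216)):
    k=(d>1.40)&(d<1.436);k[:lo]=0;k[hi:]=0;k[:,:270]=0;k[:,305:]=0
    ys,xs=np.where(k);print("upr",len(xs),xs.min(),xs.max(),ys.min(),ys.max(),ray("top",((xs.min()+xs.max())/2,(ys.min()+ys.max())/2),.17),ray("top",(xs.mean(),ys.mean()),.17))
p=cv2.imread('pics/top0.png');hsv=cv2.cvtColor(p,cv2.COLOR_BGR2HSV)
# base plate right edge, per row
V=hsv[...,1].astype(int);pts=[]
for r in range(178,212):
    row=p[r,300:335].mean(1); g=np.diff(row); i=np.argmax(g[12:28])+12; pts.append((300+i+.5+.0,r))
pts=np.array(pts);W=ray("top",pts,.012);print(pts[:,0]); 
f=np.polyfit(W[3:-3,0],W[3:-3,1],1);print("edge y=",f)
# box paper
w=(hsv[...,1]<40)&(hsv[...,2]>170);w[:, 284:]=0;w[:165]=0;w[215:]=0;w[:,:220]=0
for c in blobs(w,200):
    r=cv2.minAreaRect(c);print("paper",r,ray("top",r[0],.005))
E
python3 - <<'E'
import cv2
a=cv2.imread('pics/top0.png')[165:245,265:325]
cv2.imwrite('pics/topz2.png',cv2.resize(a,None,fx=7,fy=7,interpolation=cv2.INTER_NEAREST))
E
```

```text
plate ((286.9892272949219, 189.9833526611328), (28.5638484954834, 29.665742874145508), 95.01122283935547) (287.6551818847656, 190.0) 15.34493637084961 [[ 0.6385 -0.0263]
 [ 0.6384 -0.0285]] rad 0.05286798281785919
lug 13 281 284 176 181 [[ 0.6735 -0.0102  0.2545]]
upr 48 282 295 172 175 [[ 0.7006 -0.0342  0.17  ]] [[ 0.7002 -0.0323  0.17  ]]
upr 98 282 299 205 215 [[ 0.5734 -0.039   0.17  ]] [[ 0.5702 -0.0334  0.17  ]]
[320.5 320.5 320.5 320.5 320.5 320.5 320.5 320.5 320.5 320.5 320.5 320.5 320.5 320.5 320.5 320.5 320.5 320.5 320.5 320.5 320.5 320.5 320.5 320.5 320.5 320.5
 320.5 320.5 320.5 320.5 320.5 320.5 320.5 320.5]
edge y= [-0.0203 -0.1492]
paper ((256.5, 193.0), (36.0, 53.0), 90.0) [[0.647  0.0851 0.005 ]]
```

View pics/topz2.png

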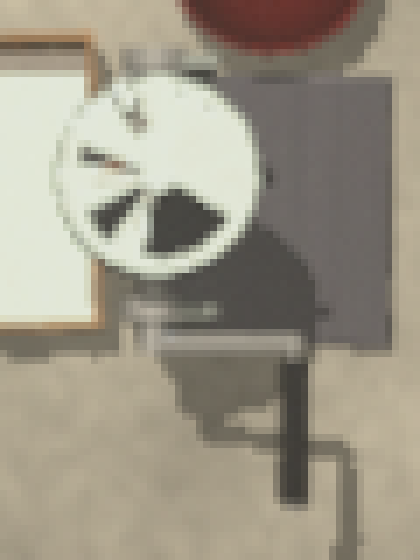

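```bash
cat > plan.py <<'E'
import numpy as np
from h import *
def ang(s):
    w,x,y,z=s["ee_rot"]; return 2*np.arctan2(y,x)
def plan(target,a1,n,hand=30):
    s=get_state();p=s["position"];a=ang(s);a1=np.deg2rad(a1)
    d=(np.array(target)-p)/n;da=(a1-a)/n;out=[]
    for i in range(n):
        b=a+da*i
        out.append("0 0 %.1f %.4f %.4f %.4f %g"%(-np.degrees(da),np.cos(b)*d[0]+np.sin(b)*d[1],np.sin(b)*d[0]-np.cos(b)*d[1],-d[2],hand))
    print(p,np.degrees(a),np.linalg.norm(d))
    for i in range(0,n,12):print("; ".join(out[i:i+12]))
E
python3 -c "
from plan import *
plan((.674,-.010,.36),205,18)"
```

```text
[ 0.25448862 -0.51508646  0.23050405] 26.28687129008485 0.037179549583759325
0 0 -9.9 0.0333 -0.0148 -0.0072 30; 0 0 -9.9 0.0354 -0.0089 -0.0072 30; 0 0 -9.9 0.0364 -0.0026 -0.0072 30; 0 0 -9.9 0.0363 0.0037 -0.0072 30; 0 0 -9.9 0.0351 0.0099 -0.0072 30; 0 0 -9.9 0.0329 0.0158 -0.0072 30; 0 0 -9.9 0.0297 0.0212 -0.0072 30; 0 0 -9.9 0.0256 0.0260 -0.0072 30; 0 0 -9.9 0.0207 0.0300 -0.0072 30; 0 0 -9.9 0.0152 0.0332 -0.0072 30; 0 0 -9.9 0.0093 0.0353 -0.0072 30; 0 0 -9.9 0.0030 0.0363 -0.0072 30
0 0 -9.9 -0.0033 0.0363 -0.0072 30; 0 0 -9.9 -0.0095 0.0352 -0.0072 30; 0 0 -9.9 -0.0154 0.0331 -0.0072 30; 0 0 -9.9 -0.0209 0.0299 -0.0072 30; 0 0 -9.9 -0.0257 0.0259 -0.0072 30; 0 0 -9.9 -0.0298 0.0210 -0.0072 30
```

Emit:
drive_tool:
  motion: "0 0 -9.9 0.033 -0.015 -0.013 30; 0 0 -9.9 0.035 -0.009 -0.013 30; 0 0 -9.9 0.036 -0.003 -0.013 30; 0 0 -9.9 0.036 0.004 -0.013 30; 0 0 -9.9 0.035 0.010 -0.013 30; 0 0 -9.9 0.033 0.016 -0.013 30; 0 0 -9.9 0.030 0.021 -0.013 30; 0 0 -9.9 0.026 0.026 -0.013 30; 0 0 -9.9 0.021 0.030 -0.013 30; 0 0 -9.9 0.015 0.033 -0.013 30; 0 0 -9.9 0.009 0.035 0 30; 0 0 -9.9 0.003 0.036 0 30"
  newtons: 20

```text
clock: 1.6
position: [0.5292, -0.1617, 0.3599]
ee_rot: [-0.005, 0.269, 0.963, 0.004]
contact_force: [0.3, 0.3, -0.5]
width: 0.0255
```

```bash
python3 -c "
from plan import *
print(get_state()['qpos'])
plan((.674,-.010,.36),205,8)"
```

```text
[-0.42691526  0.20486786  1.29165094  0.00687402  1.65569734 -1.45156357]
[ 0.52917985 -0.16173435  0.35987681] 148.73933718324335 0.026219090396864556
0 0 -7.0 -0.0056 0.0256 -0.0000 30; 0 0 -7.0 -0.0087 0.0247 -0.0000 30; 0 0 -7.0 -0.0117 0.0235 -0.0000 30; 0 0 -7.0 -0.0145 0.0219 -0.0000 30; 0 0 -7.0 -0.0170 0.0199 -0.0000 30; 0 0 -7.0 -0.0194 0.0177 -0.0000 30; 0 0 -7.0 -0.0214 0.0152 -0.0000 30; 0 0 -7.0 -0.0231 0.0125 -0.0000 30
```

Emit:
drive_tool:
  motion: "0 0 -7.5 -0.006 0.027 0 30; 0 0 -7.5 -0.009 0.026 0 30; 0 0 -7.5 -0.012 0.025 0 30; 0 0 -7.5 -0.015 0.023 0 30; 0 0 -7.5 -0.018 0.021 0 30; 0 0 -7.5 -0.020 0.018 0 30; 0 0 -7 -0.022 0.015 0 30; 0 0 -7 -0.023 0.012 0 30; 0 0 0 0 0 0 30"

```text
clock: 2.72
position: [0.6765, 0.0103, 0.3539]
ee_rot: [-0.007, -0.258, 0.966, 0.008]
contact_force: [0.0, -0.2, -0.6]
width: 0.0253
```

Run:
```python
from h import *
s=get_state();p,d=get_image("wrist");cv2.imwrite("pics/w1.png",p[:,:,::-1]);np.save("pics/w1d.npy",d);np.save("pics/w1T.npy",wristT(s));print(s["position"],s["ee_rot"],s["qpos"])
```

```text
[0.67653273 0.01033852 0.35388728] [-0.00698668 -0.25847579  0.96595631  0.00835824] [-0.09333201  0.41543843  1.00028778  0.01098651  1.74476757 -2.18524872]
```

View pics/w1.png

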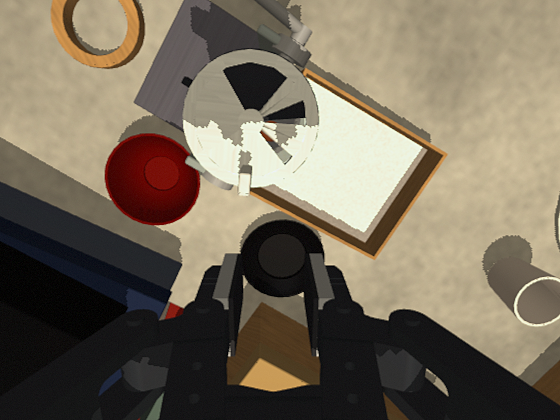

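The wrist picture shows the plate centre near (251,118), the large opening near (255,85), the lug top near (244,168) and the rim rib near (187,82). I'll cast these.

Run:
```python
from h import *
np.set_printoptions(precision=4,suppress=True,linewidth=160)
p=cv2.imread('pics/w1.png');d=np.load('pics/w1d.npy');T=np.load('pics/w1T.npy')
K=camera_model("wrist")["camera_matrix"]
v,u=np.mgrid[0:420,0:560]
P=np.stack([(u-K[0,2])/K[0,0]*d,-(v-K[1,2])/K[1,1]*d,-d],-1)@T[:3,:3].T+T[:3,3]
z=P[...,2]
roi=(np.hypot(u-251,v-118)<80)
m=roi&(d>0)&(abs(z-.2255)<.008)
print("plate z",np.median(z[m]))
c=max(blobs(m),key=cv2.contourArea);h=cv2.convexHull(c)
W=ray("wrist",h[:,0,:],.2255,T)[:,:2].astype(np.float32)
C,r=cv2.minEnclosingCircle(W);e=cv2.fitEllipse(W);print("plate",C,r,e)
C=np.array(e[0])
l=roi&(d>0)&(z>.245)&(z<.265);q=P[l];print("lug",l.sum(),q.mean(0),np.median(z[l]));
hsv=cv2.cvtColor(p,cv2.COLOR_BGR2HSV)
dk=(hsv[...,2]<60)&(np.hypot(u-251,v-118)<62)
for c in blobs(dk,60):
    M=cv2.moments(c);k=(M['m10']/M['m00'],M['m01']/M['m00']);w=ray("wrist",k,.2255,T)[0];print("dark",k,cv2.contourArea(c),w,np.degrees(np.arctan2(*(w[:2]-C)[::-1])))
for n,k,zz in(("rib",(187,82),.22),):
    w=ray("wrist",k,zz,T)[0];print(n,w,np.degrees(np.arctan2(*(w[:2]-C)[::-1])))
w=q.mean(0);print("lugang",np.degrees(np.arctan2(*(w[:2]-C)[::-1])),np.linalg.norm(w[:2]-C))
g=np.load('pics/w1d.npy');print("stand edges")
# box paper orientation
w=(hsv[...,1]<40)&(hsv[...,2]>200)&(z<.03)&(d>0)
c=max(blobs(w),key=cv2.contourArea);W=ray("wrist",c[:,0,:],.005,T)[:,:2].astype(np.float32);print(cv2.minAreaRect(W))
```

```text
plate z 0.2258395199691947
plate (0.6375323534011841, -0.031036581844091415) 0.05135979503393173 ((0.6383470296859741, -0.0290241502225399), (0.09536757320165634, 0.09959542006254196), 178.6529083251953)
lug 309 [ 0.6732 -0.0124  0.2542] 0.2547412018863683
dark (288.45806171229896, 112.45110821382008) 383.5 [ 0.6199 -0.0073  0.2255] 130.25072700375304
dark (253.8004825538233, 83.44181514476615) 1796.0 [ 0.6151 -0.038   0.2255] -158.99005143617796
rib [ 0.6376 -0.0791  0.22  ] -90.8322867668014
lugang 25.554809954331464 0.03863782812979176
stand edges
((0.6455466747283936, 0.09878996014595032), (0.13951562345027924, 0.17635302245616913), 0.5989920496940613)
```

```bash
python3 -c "
from plan import *
print(np.degrees(ang(get_state())))
plan((.6735,-.012,.300),204,3)"
```

```text
209.86847418069945
[0.67592295 0.00941425 0.35413084] 209.86847418069945 0.01942103377027803
0 0 2.0 0.0043 -0.0058 0.0180 30; 0 0 2.0 0.0041 -0.0059 0.0180 30; 0 0 2.0 0.0039 -0.0061 0.0180 30
```

Emit:
drive_tool:
  motion: "0 0 2 0.004 -0.006 0.018 30; 0 0 2 0.004 -0.006 0.018 30; 0 0 2 0.004 -0.006 0.018 30; 0 0 0 0 0 0 30"

```text
clock: 3.28
position: [0.6695, -0.0158, 0.299]
ee_rot: [-0.009, -0.201, 0.98, 0.007]
contact_force: [-0.6, -0.4, 0.3]
width: 0.0257
```

```bash
python3 -c "
from plan import *
s=get_state();print(s['ee_rot'])
plan((.6735,-.012,.236),204,4)"
```

```text
[-0.00902693 -0.20091349  0.97954534  0.0065734 ]
[ 0.66951021 -0.01581825  0.29897925] 203.18223092118305 0.015805227357532158
0 0 -0.2 -0.0013 0.0005 0.0157 30; 0 0 -0.2 -0.0013 0.0005 0.0157 30; 0 0 -0.2 -0.0013 0.0005 0.0157 30; 0 0 -0.2 -0.0013 0.0005 0.0157 30
```

Emit:
drive_tool:
  motion: "0.4 -0.4 0 -0.001 0.0005 0.016 30; 0.4 -0.4 0 -0.001 0.0005 0.016 30; 0 0 0 -0.001 0.0005 0.016 30; 0 0 0 -0.001 0.0005 0.015 30; 0 0 0 0 0 0 30"

```text
clock: 3.9
position: [0.6723, -0.014, 0.2381]
ee_rot: [0.002, -0.199, 0.98, -0.0]
contact_force: [-0.7, 0.3, 0.1]
width: 0.0257
```

Run:
```python
from plan import *
s=get_state();print(s["ee_rot"],np.degrees(ang(s)),s["position"],s["contact_force"])
p,d=get_image("wrist");cv2.imwrite("pics/w2.png",p[:,:,::-1])
```

```text
[ 1.91189217e-03 -1.99317318e-01  9.79933134e-01 -5.88865002e-05] 202.9941236689015 [ 0.67228701 -0.01397259  0.23805674] [-0.65271013  0.29229063  0.10443442]
```

View pics/w2.png

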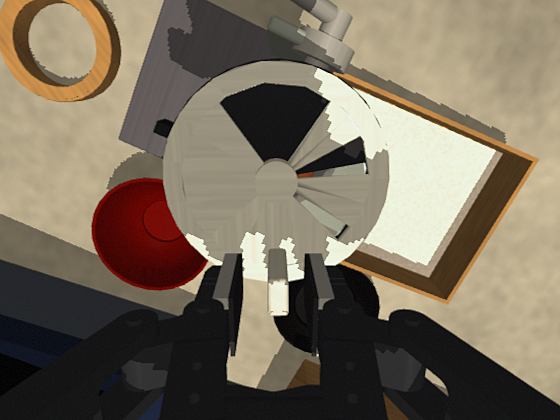

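The lug stands centred between the fingers at about (278,285). I'll swing it clockwise along the arc.

Emit:
drive_tool:
  motion: "0 0 0 0 0 0.003 18; 0 0 8 0.0004 -0.0054 0.001 18; 0 0 8 0.0004 -0.0054 0 18; 0 0 8 0.0004 -0.0054 0 18; 0 0 8 0.0004 -0.0054 0 18; 0 0 8 0.0004 -0.0054 0 18; 0 0 8 0.0004 -0.0054 0 18"

```text
clock: 4.82
position: [0.6728, -0.0436, 0.2371]
ee_rot: [0.003, 0.229, 0.973, 0.003]
contact_force: [0.2, 1.1, -0.6]
width: 0.0154
```

Run:
```python
from plan import *
s=get_state();a=np.degrees(ang(s));r=s["position"][:2]-[.638,-.0278];print(s["ee_rot"],a,a-180,np.degrees(np.arctan2(r[1],r[0])),np.linalg.norm(r),s["position"],s["contact_force"])
```

```text
[0.00346847 0.2290609  0.97340058 0.00322355] 153.51611935008975 -26.483880649910247 -24.375917557928556 0.03818991120163183 [ 0.67278556 -0.0435618   0.23707065] [ 0.21458018  1.09744512 -0.57426573]
```

Emit:
drive_tool:
  motion: "0 0 8 0.0004 -0.0055 0 18; 0 0 8 0.0004 -0.0055 0 18; 0 0 8 0.0004 -0.0055 0 18; 0 0 8 0.0004 -0.0055 0 18; 0 0 8 0.0004 -0.0055 0 18; 0 0 8 0.0004 -0.0055 0 18; 0 0 8 0.0004 -0.0055 0 18; 0 0 8 0.0004 -0.0055 0 18; 0 0 0 0 0 0 18"

```text
clock: 5.95
position: [0.6412, -0.0647, 0.2401]
ee_rot: [0.006, 0.723, 0.691, 0.01]
contact_force: [0.7, -0.2, 1.0]
width: 0.0149
```

Run:
```python
from plan import *
s=get_state();a=np.degrees(ang(s));r=s["position"][:2]-[.638,-.0278];print(s["ee_rot"],a,a-180,np.degrees(np.arctan2(r[1],r[0])),np.linalg.norm(r),s["position"],s["contact_force"],s["qpos"])
plan((.638-.0007,-.0278-.039,.236),89,1,18)
```

```text
[0.00553973 0.72273861 0.69102674 0.01001277] 87.4300526770523 -92.5699473229477 -84.98289861919065 0.0370308960531893 [ 0.64123847 -0.06468902  0.24007519] [ 0.72322693 -0.21718084  0.97020942] [-0.21435263  0.36522561  1.35026519  0.01054802  1.40572564 -0.17112586]
[ 0.64123847 -0.06468902  0.24007519] 87.4300526770523 0.006047723368595357
0 0 -1.6 -0.0023 -0.0038 0.0041 18
```

Emit:
drive_tool:
  motion: "0 0 -1.5 -0.001 -0.002 0.004 18; 0 0 0 -0.001 -0.002 0 18; 0 0 0 0 0 0 18"

```text
clock: 6.32
position: [0.6379, -0.0665, 0.2362]
ee_rot: [0.006, 0.712, 0.703, 0.011]
contact_force: [0.2, -0.6, -0.5]
width: 0.0152
```

Run:
```python
from plan import *
s=get_state();T=wristT(s)
p,d=get_image("wrist");cv2.imwrite("pics/w3.png",p[:,:,::-1]);np.save("pics/w3T.npy",T);np.save("pics/w3d.npy",d)
plan((.638-.0007,-.0278-.039,.236),89,1,18)
```

```text
[ 0.63788173 -0.06652747  0.23612504] 89.26588380964498 0.0006544619071487708
0 0 0.3 -0.0003 -0.0006 0.0001 18
```

View pics/w3.png

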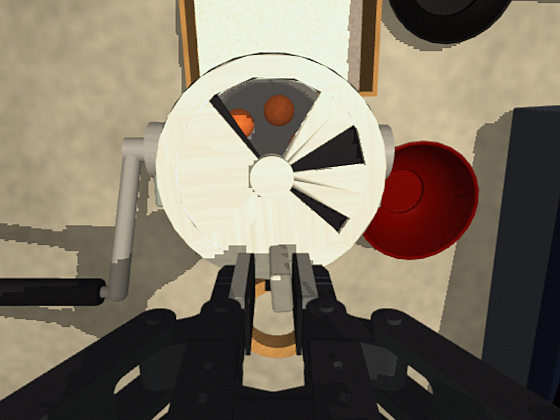

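Through the opening the outlet shows, with balls beneath. A dark sliver of lid at (230,125) means the dial still needs a few degrees clockwise. Closing on the lug should centre it.

Emit:
drive_tool:
  motion: "0 0 0 0 -0.0005 0 12; 0 0 0 0 0 0 8; 0 0 0 0 0 0 8; 0 0 0 0 0 0 14"
  newtons: 20

```text
clock: 6.88
position: [0.6374, -0.0667, 0.2361]
ee_rot: [0.006, 0.711, 0.703, 0.01]
contact_force: [-0.3, 0.5, -0.7]
width: 0.0118
```

Run:
```python
from plan import *
s=get_state();T=wristT(s)
p,d=get_image("wrist");cv2.imwrite("pics/w4.png",p[:,:,::-1])
print(s["position"],s["width"],s["contact_force"],np.degrees(ang(s)))
```

```text
[ 0.63739964 -0.0667205   0.23610905] 0.011796126678169105 [-0.30071616  0.47327163 -0.74451815] 89.28919835073484
```

View pics/w4.png

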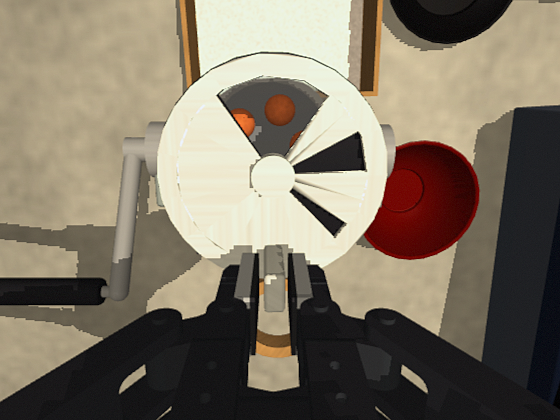

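Dial edges are now symmetric about the tool axis, at (219,96) and (329,97) from the hub at (274,177), and the sliver is gone. Next is the handle.

Run:
```python
from plan import *
s=get_state();T=wristT(s);np.set_printoptions(precision=4,suppress=True)
print(ray("wrist",[(105,290),(103,281),(104,302),(0,291)],.203,T))
print(ray("wrist",[(274,177)],.2285,T))
plan((.507,-.135,.325),90,6,0)
```

```text
[[ 0.5509 -0.0922  0.203 ]
 [ 0.5506 -0.087   0.203 ]
 [ 0.5494 -0.0993  0.203 ]
 [ 0.497  -0.0914  0.203 ]]
[[ 0.6391 -0.0275  0.2285]]
[ 0.6374 -0.0667  0.2361] 89.2874859107107 0.028662115639079985
0 0 -0.1 -0.0117 -0.0216 -0.0148 0; 0 0 -0.1 -0.0116 -0.0216 -0.0148 0; 0 0 -0.1 -0.0116 -0.0216 -0.0148 0; 0 0 -0.1 -0.0115 -0.0217 -0.0148 0; 0 0 -0.1 -0.0115 -0.0217 -0.0148 0; 0 0 -0.1 -0.0114 -0.0217 -0.0148 0
```

Emit:
drive_tool:
  motion: "0 0 0 0 0 -0.03 14; 0 0 0 0 0 -0.03 14; 0 0 0 0 0 -0.03 14; 0 0 0 -0.017 -0.033 0 14; 0 0 0 -0.017 -0.033 0 0; 0 0 0 -0.017 -0.033 0 0; 0 0 0 -0.017 -0.033 0 0; 0 0 0 0 0 0 0"

```text
clock: 7.92
position: [0.4983, -0.1345, 0.3244]
ee_rot: [0.005, 0.711, 0.703, 0.009]
contact_force: [0.8, -0.0, -0.3]
width: 0.0002
```

Run:
```python
from plan import *
s=get_state();print(s["ee_rot"],s["qpos"])
p,d=get_image("wrist");cv2.imwrite("pics/w5.png",p[:,:,::-1])
plan((.507,-.135,.192),90,5,0)
```

```text
[0.00525779 0.7107461  0.70336538 0.00945912] [-0.40826097  0.13584552  1.46220521  0.01364153  1.52672989 -0.39830879]
[ 0.49956564 -0.13412236  0.32438972] 89.44860758452775 0.026520239201410778
0 0 -0.1 -0.0002 0.0015 0.0265 0; 0 0 -0.1 -0.0002 0.0015 0.0265 0; 0 0 -0.1 -0.0002 0.0015 0.0265 0; 0 0 -0.1 -0.0002 0.0015 0.0265 0; 0 0 -0.1 -0.0002 0.0015 0.0265 0
```

View pics/w5.png

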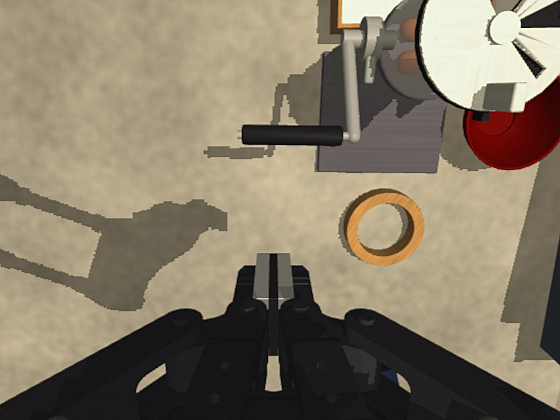

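Emit:
drive_tool:
  motion: "0 0 0 0 0.0015 0.027 0; 0 0 0 0 0.0015 0.027 0; 0 0 0 0 0.0015 0.027 0; 0 0 0 0 0.0015 0.027 0; 0 0 0 0 0.0015 0.025 0; 0 0 0 0 0 0 0"

```text
clock: 8.72
position: [0.518, -0.1308, 0.1881]
ee_rot: [0.007, 0.709, 0.705, 0.013]
contact_force: [0.9, 0.3, 0.5]
width: -0.0001
```

Run:
```python
from plan import *
s=get_state();print(s["ee_rot"],s["qpos"],s["contact_force"])
plan((.507,-.115,.19),90,1,0)
```

```text
[0.00730766 0.70908149 0.7049712  0.01287004] [-0.39003611  0.2299117   1.68120311  0.01932039  1.20708247 -0.39088478] [0.93685064 0.26038244 0.45407654]
[ 0.51801121 -0.13080181  0.18809627] 89.6669126637381 0.019353765853601747
0 0 -0.3 0.0157 -0.0111 -0.0019 0
```

Emit:
drive_tool:
  motion: "0.8 -0.2 0 0.006 -0.006 0 0; 0.8 -0.2 0 0.006 -0.006 0.001 0; 0 0 0 0.008 0 0 0; 0 0 0 0.010 0 -0.010 0; 0 0 0 0.010 0 -0.009 0; 0 0 0 0.010 0 -0.006 0; 0 0 0 0.010 0 -0.004 0; 0 0 0 0.010 0 -0.003 0"

```text
clock: 9.72
position: [0.5091, -0.0584, 0.2258]
ee_rot: [0.005, 0.709, 0.705, 0.001]
contact_force: [1.3, -1.5, -0.5]
width: 0.0
```

Run:
```python
from plan import *
s=get_state();print(s["position"],s["ee_rot"],s["contact_force"],s["moment"])
p,d=get_image("scene");cv2.imwrite("pics/s6.png",cv2.resize(p[130:330,170:370,::-1],None,fx=3,fy=3))
```

```text
[ 0.5090889 -0.0583978  0.2257704] [0.00520418 0.70896265 0.70522635 0.00082004] [ 1.319699   -1.48496762 -0.46192371] [-0.44268597 -0.18660743 -0.02482538]
```

View pics/s6.png

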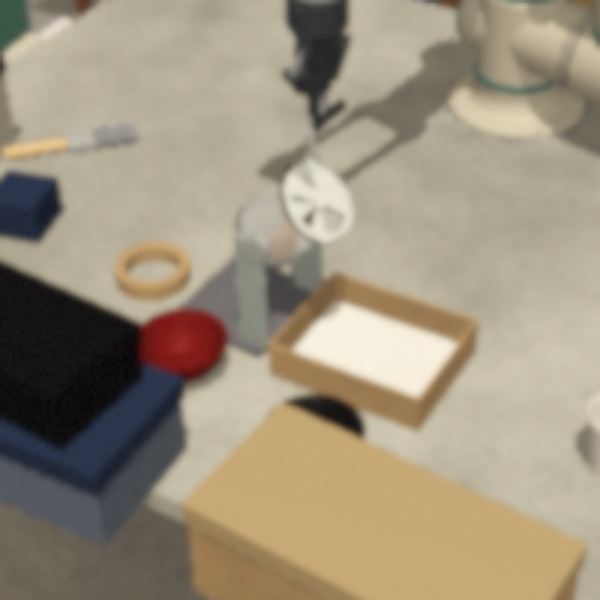

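The jar is tipping with the finger on the roller, and the dial is unmoved.

Emit:
drive_tool:
  motion: "0 0 0 0.010 0 0.005 0; 0 0 0 0.010 0 0.003 0; 0 0 0 0.010 0 0.003 0; 0 0 0 0.010 0 0.004 0; 0 0 0 0.010 0 0.005 0; 0 0 0 0.010 0 0.006 0; 0 0 0 0.010 0 0.007 0"

```text
clock: 10.65
position: [0.5111, 0.0165, 0.1901]
ee_rot: [0.006, 0.709, 0.705, 0.002]
contact_force: [1.9, -4.6, -0.5]
width: -0.0001
```

Run:
```python
from plan import *
s=get_state();print(s["position"],s["ee_rot"],s["contact_force"])
```

```text
[0.51106945 0.01646682 0.19013403] [0.0061608  0.7088892  0.70529118 0.00158218] [ 1.93315736 -4.57341365 -0.46637626]
```

Emit:
drive_tool:
  motion: "0 0 0 0.008 0 0.004 0; 0 0 0 0.005 0 0.001 0; 0 0 0 0.004 0 0 0"

```text
clock: 11.02
position: [0.5114, 0.0258, 0.1836]
ee_rot: [0.013, 0.707, 0.707, -0.006]
contact_force: [0.5, -17.1, 1.6]
width: -0.0003
```

Run:
```python
from plan import *
s=get_state();print(s["position"],s["contact_force"],s["clock"])
p,d=get_image("scene");cv2.imwrite("pics/s7.png",cv2.resize(p[130:330,170:370,::-1],None,fx=3,fy=3))
p,d=get_image("top");cv2.imwrite("pics/t7.png",cv2.resize(p[130:260,210:350,::-1],None,fx=5,fy=5))
```

```text
[0.51142433 0.02583161 0.18360473] [  0.47149463 -17.10613872   1.56185462] 11.025
```

View pics/s7.png

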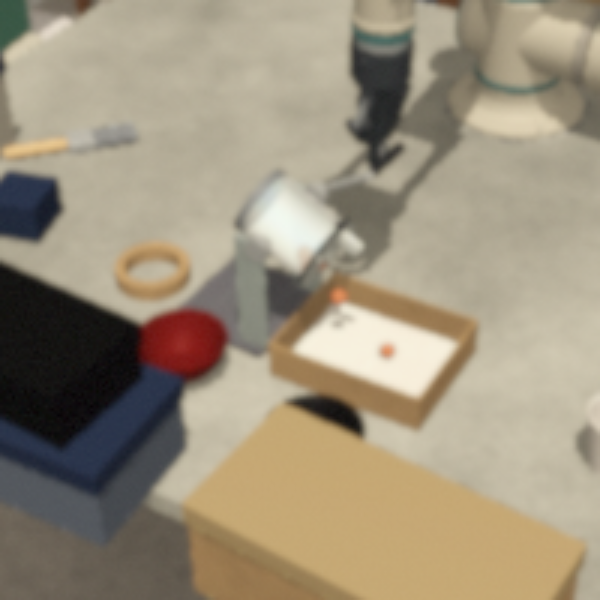

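View pics/t7.png

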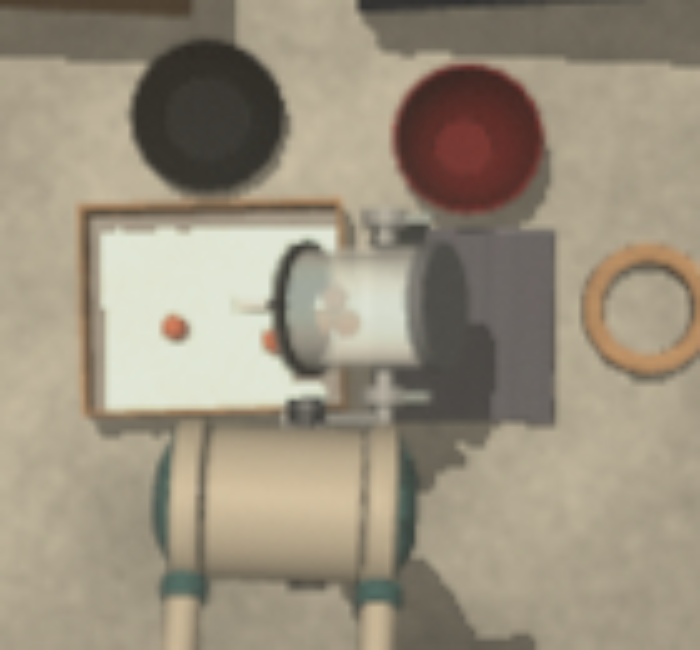

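The jar is at the end stop (17 N). Two balls are out and the others are moving, so I'll keep it held.

Emit:
drive_tool:
  motion: "0 0 0 0.002 0 0 0; 0 0 0 0.002 0 0 0; 0 0 0 0.002 0 0 0; 0 0 0 0.002 0 0 0; 0 0 0 0.002 0 0 0; 0 0 0 0.002 0 0 0; 0 0 0 0.002 0 0 0; 0 0 0 0.002 0 0 0; 0 0 0 0.002 0 0 0; 0 0 0 0.002 0 0 0"

```text
clock: 12.38
position: [0.5114, 0.0242, 0.1819]
ee_rot: [0.031, 0.705, 0.708, -0.025]
contact_force: [1.8, -9.5, 0.7]
width: 0.0001
```

Run:
```python
from plan import *
s=get_state();print(s["position"],s["contact_force"],s["clock"])
p,d=get_image("scene");cv2.imwrite("pics/s8.png",cv2.resize(p[190:280,230:340,::-1],None,fx=6,fy=6))
p,d=get_image("top");cv2.imwrite("pics/t8.png",cv2.resize(p[130:260,210:350,::-1],None,fx=5,fy=5))
```

```text
[0.51140253 0.02417784 0.18186968] [ 1.76012961 -9.49136099  0.67479646] 12.375
```

View pics/s8.png

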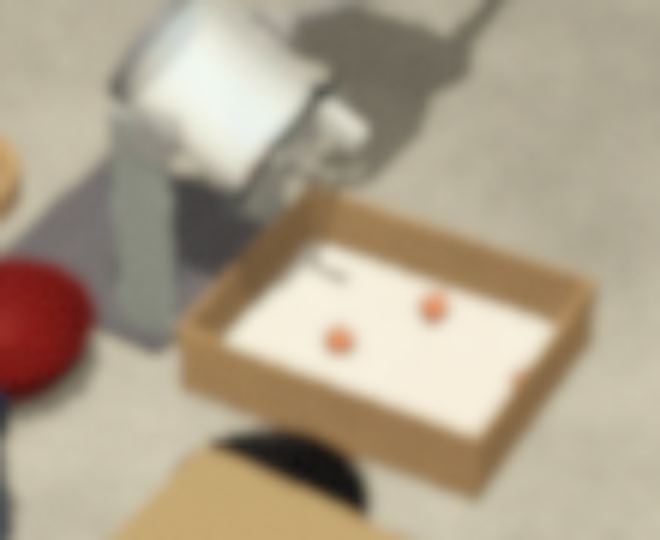

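View pics/t8.png

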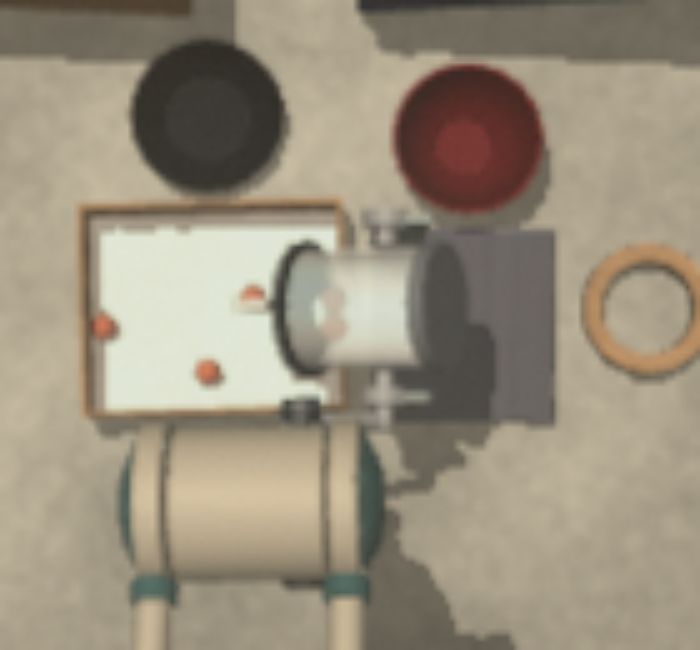

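Emit:
drive_tool:
  motion: "0 0.8 0 0.002 0 -0.001 0; 0 0.8 0 0.002 0 -0.001 0; 0 0.8 0 0.002 0 -0.001 0; 0 0.8 0 0.002 0 0 0; 0 0.8 0 0.002 0 0 0; 0 0.8 0 0.002 0 0 0"

```text
clock: 13.22
position: [0.5114, 0.0254, 0.183]
ee_rot: [0.01, 0.704, 0.71, -0.005]
contact_force: [0.8, -8.7, 0.6]
width: -0.0004
```

Run:
```python
from plan import *
s=get_state();print(s["position"],s["ee_rot"],s["contact_force"],s["clock"])
p,d=get_image("top");cv2.imwrite("pics/t9.png",cv2.resize(p[130:260,210:350,::-1],None,fx=5,fy=5))
```

```text
[0.51143055 0.02541963 0.18303128] [ 0.00950266  0.70382363  0.71029581 -0.00467668] [ 0.75708411 -8.71051132  0.6100704 ] 13.225
```

View pics/t9.png

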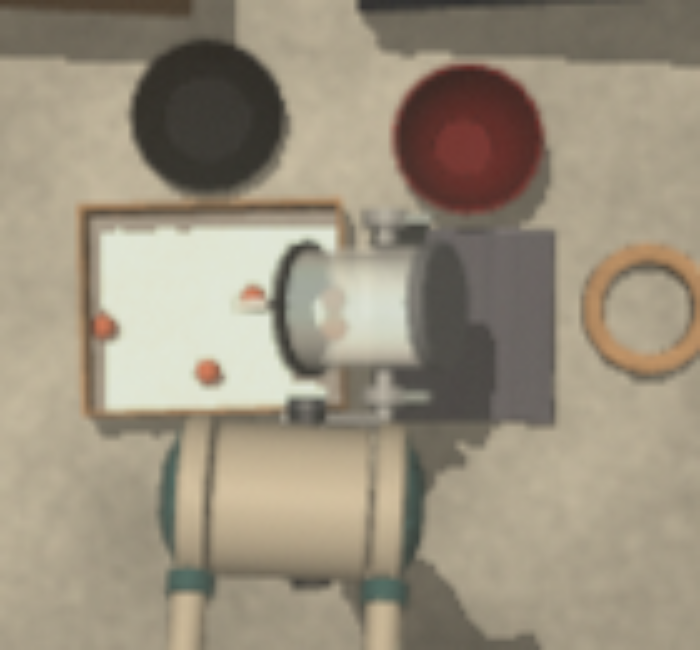

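Two balls are bridged behind the outlet. I'll let the jar come part-way back, then tip it again briskly to break the arch.

Emit:
drive_tool:
  motion: "0 0 0 -0.012 0 -0.008 0; 0 0 0 -0.012 0 -0.007 0; 0 0 0 -0.012 0 -0.006 0; 0 0 0 -0.012 0 -0.004 0; 0 0 0 0 0 0 0; 0 0 0 0 0 0 0; 0 0 0 0 0 0 0; 0 0 0 0 0 0 0"

```text
clock: 14.28
position: [0.5093, -0.0227, 0.209]
ee_rot: [0.006, 0.704, 0.71, -0.005]
contact_force: [0.6, -1.5, 0.2]
width: 0.0
```

Run:
```python
from plan import *
s=get_state();print(s["position"],s["ee_rot"],s["contact_force"],s["clock"])
p,d=get_image("top");cv2.imwrite("pics/t10.png",cv2.resize(p[130:260,210:350,::-1],None,fx=5,fy=5))
```

```text
[ 0.50934367 -0.02270902  0.20904664] [ 0.00590825  0.70419265  0.70996804 -0.00481548] [ 0.56779979 -1.47011023  0.15648508] 14.275
```

View pics/t10.png

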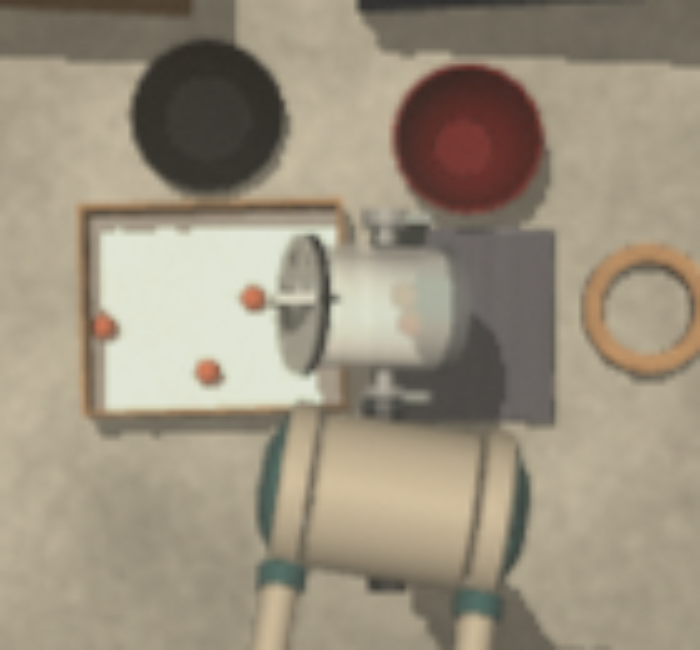

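The balls rolled back to (405,310), so the arch is broken. Tipping again.

Emit:
drive_tool:
  motion: "0 0 0 0.012 0 0.003 0; 0 0 0 0.013 0 0.006 0; 0 0 0 0.013 0 0.008 0; 0 0 0 0.010 0 0.008 0; 0 0 0 0.004 0 0.001 0; 0 0 0 0.003 0 0 0; 0 0.3 0 0.002 0 0 0; 0 0.3 0 0.002 0 0 0; 0 0.3 0 0.002 0 0 0; 0 0.3 0 0.002 0 0 0; 0 0.3 0 0.002 0 0 0; 0 0.3 0 0.002 0 0 0"

```text
clock: 15.82
position: [0.5109, 0.0249, 0.1781]
ee_rot: [0.017, 0.699, 0.715, -0.014]
contact_force: [1.4, -10.8, 1.4]
width: 0.0001
```

Run:
```python
from plan import *
s=get_state();print(s["position"],s["ee_rot"],s["contact_force"],s["clock"])
p,d=get_image("top");cv2.imwrite("pics/t11.png",cv2.resize(p[130:260,210:350,::-1],None,fx=5,fy=5))
```

```text
[0.51087748 0.02486633 0.17807229] [ 0.01666255  0.69853091  0.71524048 -0.01442162] [  1.38082002 -10.84023991   1.38728923] 15.825
```

View pics/t11.png

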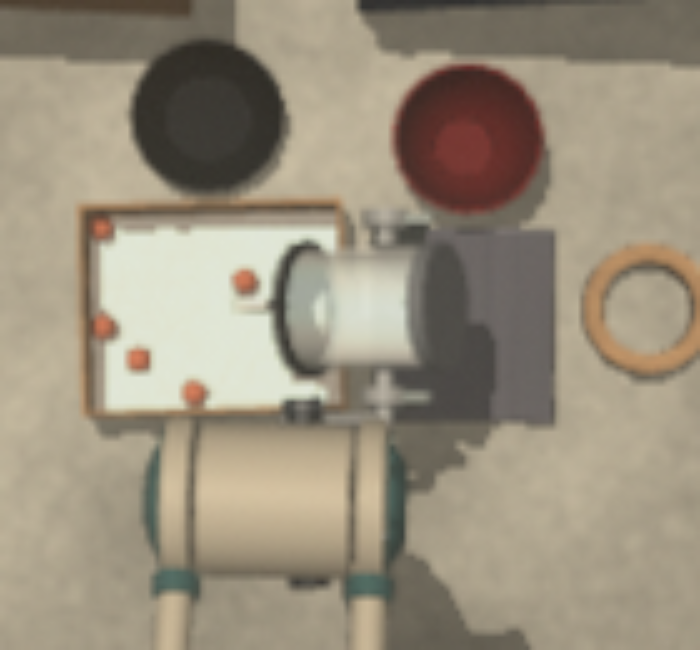

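All five balls are in the box, at (103,229), (245,282), (103,327), (138,358) and (194,393). I'll retreat now and let the jar right itself.

Emit:
drive_tool:
  motion: "0 0 0 -0.012 0 -0.008 0; 0 0 0 -0.012 0 -0.008 0; 0 0 0 -0.013 0 -0.006 0; 0 0 0 -0.014 0 -0.004 0; 0 0 0 -0.014 0 -0.002 0; 0 0 0 -0.014 0 0 0; 0 0 0 -0.014 0 0 0; 0 0 0 -0.014 0 0 0; 0 0 0 -0.015 0 0.002 0; 0 0 0 -0.015 0 0.002 0; 0 0 0 -0.02 0 0 0; 0 0 0 -0.03 0 0 0"

```text
clock: 17.38
position: [0.5135, -0.1669, 0.2087]
ee_rot: [0.012, 0.698, 0.716, -0.013]
contact_force: [0.2, -0.3, 0.0]
width: -0.0
```

Emit:
drive_tool:
  motion: "0 0 0 -0.04 0 0 0; 0 0 0 -0.04 0 -0.02 0; 0 0 0 -0.03 0 -0.04 0; 0 0 0 -0.02 0 -0.05 0; 0 0 0 0 0 0 0; 0 0 0 0 0 0 0; 0 0 0 0 0 0 0; 0 0 0 0 0 0 0; 0 0 0 0 0 0 0; 0 0 0 0 0 0 0; 0 0 0 0 0 0 0; 0 0 0 0 0 0 0"

```text
clock: 18.88
position: [0.5143, -0.3, 0.3194]
ee_rot: [0.007, 0.698, 0.716, -0.014]
contact_force: [-0.3, -0.7, 0.9]
width: 0.0003
```

Run:
```python
from plan import *
s=get_state();print(s["position"],s["contact_force"],s["clock"])
p,d=get_image("top");cv2.imwrite("pics/t12.png",cv2.resize(p[130:260,210:350,::-1],None,fx=5,fy=5));cv2.imwrite("pics/t12f.png",p[:,:,::-1])
p,d=get_image("scene");cv2.imwrite("pics/s12.png",cv2.resize(p[130:330,170:370,::-1],None,fx=3,fy=3))
```

```text
[ 0.51427399 -0.30003449  0.31943592] [-0.29369401 -0.6749156   0.87197628] 18.875
```

View pics/t12.png

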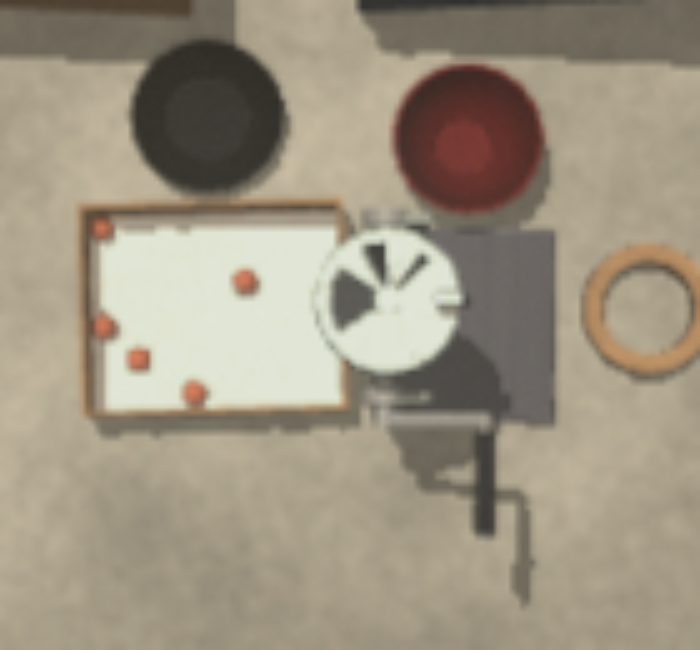

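View pics/s12.png

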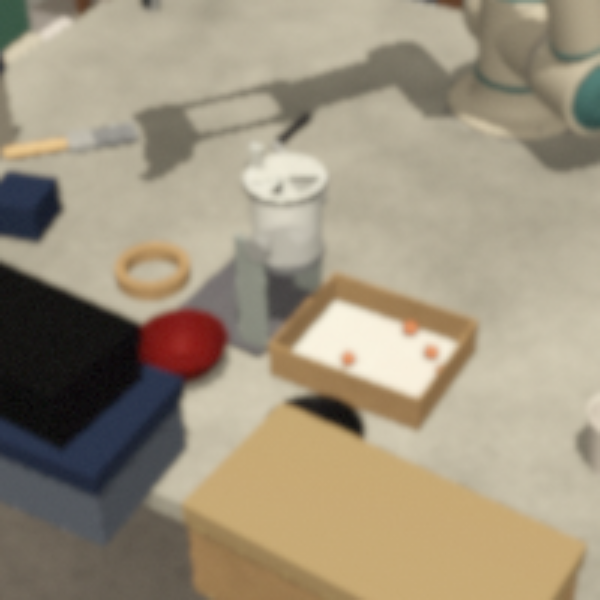

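The jar is upright (roller back at full-image (307,226)), the dial opening is on the box side and the jar is empty. One more second to settle, then a numeric comparison with the start picture.

Emit:
drive_tool:
  motion: "0 0 0 0 0 0 0; 0 0 0 0 0 0 0; 0 0 0 0 0 0 0; 0 0 0 0 0 0 0; 0 0 0 0 0 0 0; 0 0 0 0 0 0 0; 0 0 0 0 0 0 0; 0 0 0 0 0 0 0"

```text
clock: 19.98
position: [0.5142, -0.3002, 0.3196]
ee_rot: [0.007, 0.698, 0.716, -0.014]
contact_force: [-1.3, 0.0, 0.4]
width: -0.0
```

Run:
```python
from plan import *
s=get_state()
p,d=get_image("top");q=p[:,:,::-1].copy();o=cv2.imread("pics/top0.png");cv2.imwrite("pics/t13.png",q)
hsv=cv2.cvtColor(q,cv2.COLOR_BGR2HSV)
r=np.zeros(q.shape[:2],bool);r[174:206,273:303]=1
for c in blobs((hsv[...,2]<110)&r,4):
    M=cv2.moments(c);k=(M['m10']/M['m00'],M['m01']/M['m00']);w=ray("top",k,.2255)[0];a=np.degrees(np.arctan2(w[1]+.0278,w[0]-.638));print("dark",k,cv2.contourArea(c),w,a)
l=(d>1.32)&(d<1.35);l[:165]=0;l[215:]=0;l[:,:262]=0;l[:,312:]=0
ys,xs=np.where(l);w=ray("top",(xs.mean(),ys.mean()),.2545)[0];print("lug",len(xs),w,np.degrees(np.arctan2(w[1]+.0278,w[0]-.638)))
for k,im in(("before",o),("after",q)):
    h=cv2.cvtColor(im,cv2.COLOR_BGR2HSV)
    def cen(m,x0,x1,y0,y1):
        n=np.zeros(m.shape,bool);n[y0:y1,x0:x1]=m[y0:y1,x0:x1];ys,xs=np.where(n);return np.round([xs.mean(),ys.mean(),n.sum()],1).tolist()
    V=h[...,2];S=h[...,1];H=h[...,0]
    print(k,"boxedge",cen((S>90)&(H<22),222,270,165,180),cen((S>90)&(H<22),222,270,208,220),"bowl",cen(S>120,285,325,135,175),"saucer",cen(V<70,232,270,135,170),"tape",cen(S>90,322,358,172,210),"carton",cen((S>90)&(V<80),380,420,175,210),"roller",cen(V<80,300,314,214,240))
df=cv2.absdiff(o,q).max(2)>40
print([cv2.boundingRect(c) for c in blobs(df,15)])
```

```text
dark (298.4835164835165, 202.06593406593407) 45.5 [ 0.59749144 -0.06399095  0.2255    ] -138.22192681396118
dark (279.65, 189.2875) 40.0 [ 0.64113723 -0.00183678  0.2255    ] 83.11015524670648
dark (284.8421052631579, 180.8421052631579) 9.5 [ 0.66919301 -0.01962852  0.2255    ] 14.679622030097175
lug 10 [ 0.63704015 -0.06471656  0.2545    ] -91.48939094076519
before boxedge [244.8, 171.4, 57.0] [243.6, 211.4, 23.0] bowl [305.5, 158.2, 479.0] saucer [251.0, 152.7, 680.0] tape [339.1, 191.2, 249.0] carton [nan, nan, 0.0] roller [306.7, 226.0, 67.0]
after boxedge [241.1, 172.3, 80.0] [245.7, 210.7, 38.0] bowl [305.1, 158.2, 500.0] saucer [251.0, 152.7, 683.0] tape [339.2, 191.2, 249.0] carton [nan, nan, 0.0] roller [306.7, 226.1, 68.0]
[(348, 407, 9, 13), (442, 388, 10, 7), (449, 371, 12, 13), (431, 352, 18, 31), (241, 351, 13, 26), (269, 348, 10, 6), (427, 347, 8, 7), (251, 345, 15, 8), (363, 308, 21, 36), (344, 305, 18, 21), (218, 305, 98, 68), (257, 293, 267, 127), (358, 293, 6, 12), (379, 286, 21, 19), (401, 274, 11, 16), (397, 271, 12, 17), (335, 261, 29, 38), (410, 241, 18, 19), (360, 235, 19, 28), (424, 227, 10, 11), (436, 221, 10, 18), (435, 220, 4, 10), (407, 217, 22, 15), (246, 206, 6, 6), (365, 204, 45, 89), (235, 199, 5, 6), (397, 195, 16, 17), (228, 193, 6, 6), (276, 184, 22, 18), (256, 184, 6, 6), (283, 178, 13, 10), (228, 173, 5, 6)]<stdin>:13: RuntimeWarning: Mean of empty slice.
  ret = ret.dtype.type(ret / rcount)
```

```bash
python3 -c "
from rig import *
print(sign_off())"
```

```text
the job is handed in; nothing more can be done
None
```

The job is done and handed in about 20 s into the 54 s limit. The dial is at its largest opening, all five balls are in the box, and the jar is back upright.

- **Dial:** I swung the lug clockwise by about 115° with loosely straddling fingers, then closed on it to centre it.
- **Tipping:** I pushed the handle roller over to the end stop. Three balls ran out and two bridged behind the outlet while the jar was held tipped. I let the jar come part-way back, tipped it fully again, and those two came out.
- **Last checks:**
  - **Balls and jar:** Five balls show in the box, the jar is empty, and the roller is back at its starting pixel. The arm stands clear.
  - **Dial angle:** The lug measured −91.5° against about −91° for the rim rib. The centroid of the dark opening in the top view disagreed by 5 to 6° (83°). I put that down to coarse pixels and what shows through the opening, because the wrist view and the opening's edges were symmetric.
  - **Other objects:** The bowl, saucer and tape stayed within half a pixel. The colour-edge centroids for the box shifted by up to 4 pixels. I read that as the balls near its walls, since the picture difference showed no change along the box's outline. My colour check for the carton found nothing. Picture changes near the carton and brush look like the arm's shadow. I did not check the helmet and cup separately, but the picture difference showed no change where they stand.

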